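# Test the safety switch of the kitchen power block

### The arm

A 6-joint arm with a two-finger parallel gripper is mounted at the origin on the work surface. World frame = base frame: x ahead of the robot, y to its left, z up, the work surface at z = 0. Lengths are in m, angles in rad, forces in N, time in s.
With the tool pointing down it reaches from about 0.35 to 0.725 m from the base axis. Payload 6 kg.
Tool frame: the origin (TCP) lies between the finger pads, 19 mm behind the fingertips; this is the grasp point; z points along the fingers, y is the line along which they close (so a half turn about z gives the same grasp; the last joint's range is limited). The gripper opens to 85 mm and grips with 20 to 120 N. Pads are 22 mm wide; open, the fingers measure 114 mm over their backs; the gripper's body (76 mm by 85 mm) begins 54 mm behind the grasp point. The pads swing forward as they close: fully open they stand 13 mm farther back than shut.
Start: joints at [-0.966, 0.04, 0.085, 0, -1.615, -0.334], TCP at [0.161, -0.578, 0.25] pointing down, gripper open.
Joint ranges: [-2.56, 2.56], [-1.29, 2.01], [-1.08, 1.49], [-3.29, 1.98], [-2.81, -0.18], [-2.99, 2.99]. Speed limits (rad/s): [2.57, 2.57, 3.01, 3.14, 3.14, 3.14].

### API

Orientations are given as a rotation vector (axis times angle).
In Python, from bench import env, hand, kinematics, imaging, job, monitor gives the robot as it stands. The module is installed in compiled form; this text tells all that it offers. Calls block until the motion is done:
- env.goto(position, orientation): joint-space move of the TCP to a pose.
- env.movel(position, attitude=None, feed=0.15, f_stop=None): straight line of the TCP; attitude=None keeps the orientation; feed is the mean speed in m/s. With f_stop (N) it stops when the force on the tool has changed by that much, and returns True; else False.
- env.set_joints(angles): joint-space move.
- hand.open_gripper() and hand.grasp(grip_force=None): open the fingers fully, or close them until they stop; grip_force is the grip in N (None keeps the last).
- env.dwell(seconds).
- kinematics.ik(position, orientation): joint angles nearest the present ones, or None.
- imaging.snapshot(name): name is "scene" or "side" or "wrist"; returns (picture, depth): 420x560x3 uint8, red, green, blue; 420x560 float32, m along the optical axis (not along the pixel's ray), 0 where there is no reading.
- imaging.camera_model(name): a dict with "K" (3x3 intrinsics, pixels), "k1" (the pictures are not rectified: a ray, as slopes to the right and down, at radius r is drawn at 1 + k1 r^2 times it, then the intrinsics apply), "R" (3x3) and "t" (3): a world point X has camera coordinates R X + t; the wrist camera has in their place "T_tool_cam" (4x4, takes a point from camera to tool coordinates, whose origin is the TCP and whose axes are the flange's). Camera axes: x right, y down, z forward; pixel columns grow to the right and rows downward; lengths in m; the calibration is good to about 2 mm. A picture is of the moment at which its call begins: read the wrist's pose just before it. camera_model takes no time and is no camera call.
A pose or a line that the arm cannot do raises env.MotionError and nothing moves.
- job.hand_in(): hands the job in; it is judged then, once.
Readings, each from a call of its own:
- monitor.get_time(): time.
- monitor.get_joints(): joint angles.
- monitor.get_qd(): joint speeds.
- monitor.get_effort(): joint torques, N m.
- monitor.get_position(): TCP position.
- monitor.get_orientation(): TCP orientation.
- monitor.get_ft_force(): force on the tool from outside, world axes, zero at the start.
- monitor.get_ft_torque(): the same for the moment, N m.
- monitor.get_width(): opening from 0.0 (shut) to 1.0 (fully open).
- monitor.get_gripper_force(): force on a finger pad.
Only numpy, scipy, OpenCV 4.12 (cv2) and the standard library are available. Lean on these libraries where they do the work, as an engineer would, in place of code of your own. Each camera call takes 0.05 s, during which the arm holds its last target. There are 200 camera calls.

### The job

Turn the swivelling power block on the worktop (it has a grip on top) until it clicks home, square on its foot with the lever side facing you. Then press its round test button so that the upright lever trips and drops, and lift the lever fully back up until it latches, leaving the block clicked home. Leave the mug, the tape roll and the jar where they stand.

Things in the scene. Friction and masses are not known exactly. Their poses are not given: they have to be found in the camera images.
- foot: Grey square foot plate, 170 x 170 x 14 mm, screwed to the worktop; it never moves. Origin: centre of its underside, on the swivel's vertical axis. Its -x axis points to the front, which the lever side of the block must face: the robot's side of the table, give or take 0.25 rad.
- swivel (a joint): Turn of the power block on its foot, rad; 0 = home (sides parallel to the foot's, lever side to the foot's -x), positive anticlockwise from above. Starts at 0.7 to 1.4. At 0 a spring click takes hold within about 0.1 rad either side; about 0.4 N m to enter or leave, so over 8 N level on the lever can knock it off. Can overrun, to a stop at -0.35. Elsewhere it stays where left (friction 0.06 N m).
- deck (a point): The power block: a white box 120 (its x) x 150 (y) mm, centred on the swivel axis. This point is the centre of its flat top deck, 70 mm above the worktop, under the grip; the axes are the block's, turning with it. Lever and button stand on the deck along its -x edge, lever at +y, button at -y; two sockets are in the rear (+x) face.
- grip (a point): Point on the swivel axis, 98 mm above the worktop, at a good height for the TCP to take the turning grip. The point's axes are the block's. The grip is a grey upright bar on the deck's centre: 60 mm long along the block's x, 16 mm thick along y, from the deck (70 mm) up to 115 mm above the worktop.
- test_button (a joint): Travel of the round grey test button, m; 0 = out, 0.006 = fully in; it moves straight down and springs back (1.6 N at the start of the travel to 4 N at the bottom). From about 0.003 it frees the lever, which falls in about half a second. It also dips by itself as the lever is lifted past its catch.
- button_top (a point): Centre of the button's flat top: a disc 22 mm across standing 10 mm above the deck (80 mm above the worktop), in the block's frame at x = -30, y = -42 mm. It moves with the button.
- trip_lever (a joint): Angle of the grey lever, rad; 0 to 0.05 = upright and latched, 0.8 = dropped forward to the block's -x. A spring pulls it down (1 N at the ball): it falls again unless latched. To latch, raise it past upright to -0.05 or beyond (stop at -0.12; takes up to 3 N at the ball) and let go: it settles at about 0.04. Latched, only the button frees it.
- lever_pivot (a point): The lever's hinge, 78 mm above the worktop, in the block's frame at x = -45, y = 42 mm; the hinge line runs along the block's y. The point turns with the lever: its z axis points along the lever from hinge to tip.
- lever_hold (a point): Centre of the 18 mm ball on the lever's end, 46 mm from the hinge line. Raise the lever here along its arc: closed fingertips against the ball's front (-x) side, rising with it, work well; a hard pinch grips the ball so firmly that the tool must tilt with the lever. Stem 8 mm thick; the deck round it is free but for two cheeks at the hinge, 14 mm high.
- mug: White mug, 80 mm across, 92 mm high, handle to its +y; origin under its centre. Leave it alone.
- tape: Grey roll of tape lying flat, 100 mm across, 48 mm high; origin under its centre. Leave it alone.
- jar: Glass jar with a steel cap, 70 mm across, 110 mm high; origin under its centre. Leave it alone.
There are look-alikes about, which are no part of the job. There is more than one size of the foot; the job needs the larger.

How it is judged:
On the way, in this order (a step that is already met when the one before it is completed fails the run):
1. the block is turned home to its click (within 0.07 rad), its lever still up (value of joint swivel between -0.07 and 0.07 rad and value of joint trip_lever below 0.1 rad and velocity of joint swivel between -0.1 and 0.1 rad/s), for 0.2 s.
2. the lever has dropped (beyond 0.6 rad) with the block still home (within 0.1 rad) (value of joint trip_lever above 0.6 rad and value of joint swivel between -0.1 and 0.1 rad), for 0.1 s.
3. the lever is back up (within 0.1 rad of upright) and the button out (value of joint trip_lever below 0.1 rad and value of joint test_button below 0.002 m), for 0.2 s.
At the end, for the whole second after the job is handed in: The block rests in its click (swivel within 0.07 rad of 0), the lever stands latched upright by itself (within 0.1 rad of 0), the button is out (under 2 mm in), and mug, tape and jar are within 30 mm of where they began (all of step 3 and value of joint swivel between -0.07 and 0.07 rad and value of joint trip_lever above -0.1 rad and distance of each of mug, tape, jar from where it was at the start of the episode below 0.03 m); the robot touches nothing.
It fails at once if the mug is shifted by more than 30 mm or tipped over (distance of mug from where it was at the start of the episode above 0.03 m or angle between mug's own z axis and vertical above 0.4 rad).
It fails at once if the tape roll is shifted by more than 30 mm or tipped over (distance of tape from where it was at the start of the episode above 0.03 m or angle between tape's own z axis and vertical above 0.4 rad).
It fails at once if the jar is shifted by more than 30 mm or tipped over (distance of jar from where it was at the start of the episode above 0.03 m or angle between jar's own z axis and vertical above 0.4 rad).
It also fails if it takes over 51 s, if anything falls off the work surface, if the arm or the gripper's body presses on something with over 40 N, if the wrist force passes 120 N, or if a joint passes its speed limit or range.

## Working session

There is one attempt and no reset: what is moved stays moved. The work goes in short steps, each a Python script; the robot and the scene stay as the last script left them, time stands still between calls to the robot, and variables do not carry over. Pictures are saved under pics/ and viewed, at most 10 in all, crops included, and the job is handed in when it is done.

```bash
mkdir -p pics; cat > h.py <<'E'
import numpy as np, cv2
from scipy.spatial.transform import Rotation as R
from bench import env, hand, kinematics, imaging, job, monitor
def cloud(name):
    pos=monitor.get_position(); ori=monitor.get_orientation()
    im,d=imaging.snapshot(name); m=imaging.camera_model(name)
    h,w=d.shape; v,u=np.mgrid[:h,:w]
    p=cv2.undistortPoints(np.stack([u,v],-1).reshape(-1,1,2).astype(float),np.array(m["K"]),np.array([m["k1"],0,0,0.])).reshape(h,w,2)
    c=np.dstack([p*d[...,None],d])
    if "R" in m: X=(c-np.array(m["t"]))@np.array(m["R"])
    else:
        T=np.array(m["T_tool_cam"]); X=(c@T[:3,:3].T+T[:3,3])@R.from_rotvec(ori).as_matrix().T+pos
    X[d==0]=np.nan
    return im,X
def save(n,im): cv2.imwrite("pics/"+n+".png",im[...,::-1])
def down(a):  # tool down, tool y axis at angle a from world x
    y=np.array([np.cos(a),np.sin(a),0]); z=np.array([0,0,-1.]); x=np.cross(y,z)
    return R.from_matrix(np.stack([x,y,z],1)).as_rotvec()
E
python3 - <<'E'
from h import *
for n in ("scene","side"):
    im,X=cloud(n); save(n,im); np.save(n+".npy",X); m=imaging.camera_model(n); print(n,-np.array(m["R"]).T@m["t"])
print(monitor.get_orientation(),down(-0.6),monitor.get_time())
E
```

```text
scene [1.16285479 0.44514987 0.81272728]
side [ 0.31357833 -0.39208673  0.7161786 ]
[ 4.24052915e-01 -3.11252438e+00 -2.42389718e-03] [2.77870494 1.46574325 0.        ] 0.1
```

View pics/scene.png

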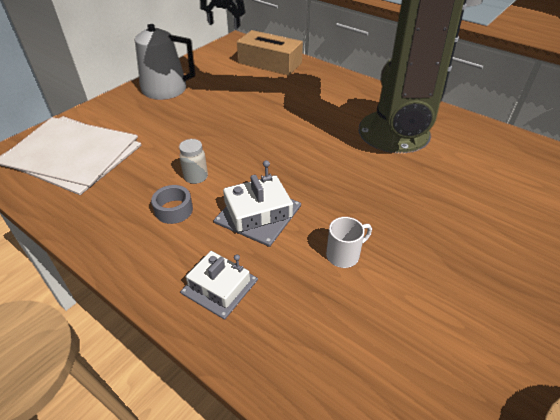

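View pics/side.png

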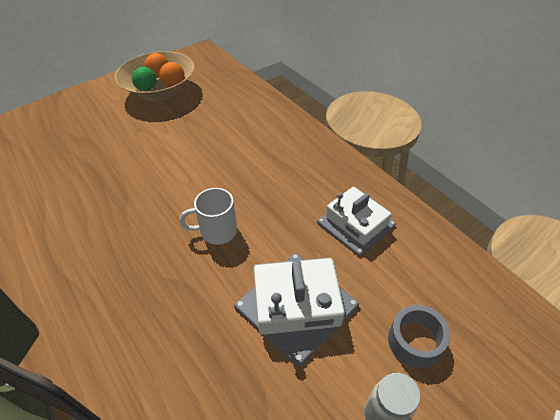

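The scene picture shows the larger block at about (258,203), with the mug at (345,242), the tape at (172,204), the jar at (193,161) and the small look-alike at (218,280). In the side view the large block is at (298,295), with its grip at (298,278), ball at (277,298) and button at (323,300).

```bash
cat > fit.py <<'E'
from h import *
def rect(P):
    (c,s,a)=cv2.minAreaRect((P[:,:2]*1000).astype(np.float32)); return np.array(c)/1000,np.array(s),a
def clean(P):  # keep points with enough neighbours
    from scipy.spatial import cKDTree
    n=[len(k) for k in cKDTree(P).query_ball_point(P,.006)]
    return P[np.array(n)>6]
E
python3 - <<'E'
from fit import *
S=np.load("side.npy"); C=np.load("scene.npy")
c0=S[315,285]; print("side deck pt",c0, "ball",S[297,277],"button",S[299,324],"grip",S[270,297])
print("scene deck",C[205,240],"mug",C[220,345],S[205,215],"tape",C[190,172],S[335,395],"jar",C[147,190],S[395,398],"small",C[275,210])
for nm,A in (("side",S),("scene",C)):
    P=A.reshape(-1,3); P=P[np.isfinite(P).all(1)]
    P=P[np.hypot(*(P[:,:2]-c0[:2]).T)<.15]
    for lab,lo,hi in (("deck",.064,.075),("foot",.009,.019),("grip",.105,.119)):
        Q=P[(P[:,2]>lo)&(P[:,2]<hi)]; Q=clean(Q); print(nm,lab,len(Q),rect(Q),np.median(Q[:,2]))
for nm,A in (("side",S),("scene",C)):
    P=A.reshape(-1,3); P=P[np.isfinite(P).all(1)]
    for lab,px,lo,hi,r in (("mug",S[205,215],.08,.1,.07),("tape",S[335,395],.04,.052,.12),("jar",S[395,398],.1,.115,.07)):
        Q=P[(np.hypot(*(P[:,:2]-px[:2]).T)<r)&(P[:,2]>lo)&(P[:,2]<hi)]
        if len(Q)>5: print(nm,lab,len(Q),rect(Q))
E
```

```text
side deck pt [ 0.51552802 -0.12787701  0.06858506] ball [ 0.50443292 -0.12121808  0.13224932] button [ 0.58237839 -0.14970362  0.08297359] grip [ 0.56799905 -0.09182124  0.11552522]
scene deck [ 0.61951534 -0.10887192  0.06920007] mug [0.51329169 0.12774681 0.08161502] [0.55869129 0.18148128 0.04415175] tape [ 0.66616059 -0.31310952  0.03768667] [ 0.64784109 -0.26414047  0.0500386 ] jar [ 0.56524889 -0.33536245  0.10993034] [ 0.55426941 -0.34344988  0.1102221 ] small [ 0.81733863 -0.01661142  0.0670735 ]
side deck 4132 (array([ 0.56452399, -0.09912372]), array([122.12811279, 149.56248474]), 59.459510803222656) 0.07050180671064452
side foot 2109 (array([ 0.56369257, -0.09934602]), array([170.4400177 , 170.14413452]), 9.219030380249023) 0.014631134552541936
side grip 317 (array([ 0.54905701, -0.11001001]), array([90.69367218, 38.15884018]), 31.29424476623535) 0.1148380662283502
scene deck 1531 (array([ 0.56736737, -0.09729439]), array([119.10580444, 148.36557007]), 58.740447998046875) 0.06890812859732398
scene foot 722 (array([ 0.58891205, -0.07548756]), array([122.24433899, 229.10871887]), 46.5898551940918) 0.01282417224944182
scene grip 109 (array([ 0.55178723, -0.10657196]), array([87.6738205 , 35.46603775]), 32.4601936340332) 0.11311072900936234
side mug 361 (array([0.54318286, 0.15029187]), array([79.953125  , 81.12592316]), 22.626157760620117)
side tape 1269 (array([ 0.64885852, -0.26453741]), array([142.92628479, 194.29371643]), 77.11798858642578)
side jar 1495 (array([ 0.55703503, -0.34225323]), array([59.98749161, 61.09230042]), 49.929351806640625)
scene mug 302 (array([0.54452991, 0.15017563]), array([80.46796417, 79.28147888]), 21.39842987060547)
scene tape 535 (array([ 0.63328503, -0.27998755]), array([175.53117371, 191.97972107]), 47.56354904174805)
scene jar 294 (array([ 0.55867163, -0.34089825]), array([61.54172516, 59.23766327]), 30.7264461517334)
```

```bash
cat >> fit.py <<'E'
AX=np.array([.5655,-.0985]); FOOT=0.161
def deck(name):
    im,X=cloud(name); P=X.reshape(-1,3); P=P[np.isfinite(P).all(1)]
    P=P[(np.hypot(*(P[:,:2]-AX).T)<.11)&(P[:,2]>.064)&(P[:,2]<.075)]; return im,rect(clean(P))
E
python3 - <<'E'
from fit import *
ya=R.from_rotvec(monitor.get_orientation()).as_matrix()[:,1]; print("y ang",np.arctan2(ya[1],ya[0]))
q0=monitor.get_joints()
for b in (1.037,FOOT):
    for k in (0,np.pi):
        print(b,k,kinematics.ik([*AX,.098],down(b+np.pi/2-k)))
E
```

```text
y ang 1.841610547997877
1.037 0 [ 0.17693927  0.0073058  -0.22638848  0.         -1.33710205 -0.7107356 ]
1.037 3.141592653589793 [ 0.17693927  0.0073058  -0.22638848  0.         -1.33710205  2.43085705]
0.161 0 [ 0.17693927  0.0073058  -0.22638848  0.         -1.33710205 -1.5867356 ]
0.161 3.141592653589793 [ 1.76939275e-01  7.30579518e-03 -2.26388485e-01  8.88178420e-16
 -1.33710205e+00  1.55485705e+00]
```

```bash
python3 - <<'E'
from fit import *
o=down(1.037+np.pi/2)
env.goto([*AX,.25],o)
im,r=deck("wrist"); print(r); save("w1",im)
env.movel([*AX,.098],feed=.15)
print(monitor.get_ft_force())
hand.grasp(60); print("w",monitor.get_width(),monitor.get_ft_force(),monitor.get_position())
for b in np.linspace(1.037,FOOT,5)[1:]:
    env.movel([*AX,.098],down(b+np.pi/2)); print(b,monitor.get_ft_force(),monitor.get_ft_torque())
print(monitor.get_time())
im,X=cloud("side"); save("s2",im)
E
```

```text
(array([ 0.56553662, -0.09919231]), array([121.08521271, 150.21356201]), 59.39905548095703)
[-0.40155839  0.36823505  0.23588683]
w 0.1784292257581219 [ 5.93411981 -3.91722552 -0.9923562 ] [ 0.56648951 -0.09902766  0.09839542]
0.818 [ 8.59146611 -4.13130323 -2.27898986] [-1.04382415 -1.79327225 -0.02923148]
0.599 [ 9.26310813 -6.01205323 -2.58571756] [-1.36680838 -2.21326587 -0.04937994]
0.38 [ 9.46290753 -7.33400577 -3.60509583] [-1.84552594 -2.60220481  0.59154651]
0.161 [10.35526298 -8.29701249 -5.87946937] [-2.51338071 -3.12227646 -0.16480084]
5.6583
```

View pics/s2.png

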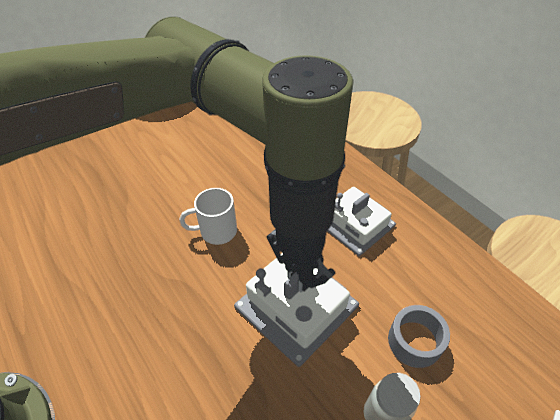

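The side view shows the block sitting square on its foot, with the lever ball at (263,273) still up. I'll release and measure it.

```bash
python3 - <<'E'
from fit import *
hand.open_gripper(); env.dwell(.3)
env.movel([*AX,.25],feed=.2)
im,r=deck("wrist"); print(r, "swivel(mod90)",np.deg2rad(r[2])-FOOT); save("w3",im)
im2,X=cloud("wrist")
b=FOOT; c,s=np.cos(b),np.sin(b); M=np.array([[c,-s],[s,c]])
P=X.reshape(-1,3);P=P[np.isfinite(P).all(1)]
L=np.c_[(P[:,:2]-AX)@M,P[:,2]]
B=L[(L[:,0]<-.02)&(L[:,1]>.02)&(L[:,2]>.115)&(L[:,2]<.15)&(L[:,0]>-.1)&(L[:,1]<.08)]
print("ball",len(B),B.mean(0),B.max(0),B.min(0))
F=L[(L[:,2]>.009)&(L[:,2]<.019)&(np.hypot(L[:,0],L[:,1])<.13)]; print("foot",rect(clean(F)))
T=L[(L[:,0]<-.01)&(L[:,1]<-.02)&(L[:,2]>.076)&(L[:,2]<.09)&(L[:,0]>-.06)&(L[:,1]>-.07)]; print("button",len(T),T.mean(0),T.min(0),T.max(0))
print("button w",AX+M@[-.03,-.042],"ball w",AX+M@[-.045,.042],monitor.get_ft_force(),monitor.get_time())
E
```

```text
(array([ 0.56611902, -0.09958004]), array([121.81360626, 149.97987366]), 9.002527236938477) swivel(mod90) -0.0038762587149559213
ball 379 [-0.04797944  0.04000587  0.13041987] [-0.03851012  0.04944764  0.13500131] [-0.05592479  0.03218579  0.12250096]
foot (array([-0.07011015, -0.00068855]), array([169.98570251,  30.59538269]), 89.58663940429688)
button 384 [-0.03093838 -0.0427224   0.08029575] [-0.04110225 -0.05349311  0.07625271] [-0.02017054 -0.03206964  0.08286533]
button w [ 0.5426208  -0.14476599] ball w [ 0.51434914 -0.06425691] [ 0.1334074  -0.07939107 -1.19765078] 7.7
```

View pics/w3.png

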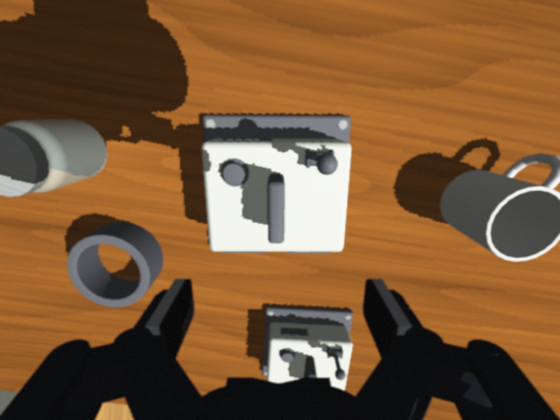

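The wrist view shows the block square on its foot (swivel about 0), with the button at (234,172) and the ball at (327,162). Next I press the button.

```bash
sed -i 's/^AX=.*;/AX=np.array([.5658,-.099]);/' fit.py; cat >> fit.py <<'E'
c,s=np.cos(FOOT),np.sin(FOOT); M=np.array([[c,-s],[s,c]])
def W(x,y,z): return [*(AX+M@[x,y]),z]
def ball(name):
    im,X=cloud(name); P=X.reshape(-1,3);P=P[np.isfinite(P).all(1)]
    L=np.c_[(P[:,:2]-AX)@M,P[:,2]]
    B=L[(L[:,0]<-.02)&(L[:,1]>.025)&(L[:,2]>.1)&(L[:,2]<.15)&(L[:,0]>-.1)&(L[:,1]<.06)]
    return im,len(B),B.mean(0),B.max(0),B.min(0)
E
python3 - <<'E'
from fit import *
hand.grasp(20)
env.movel(W(-.03,-.042,.13),feed=.2)
print(env.movel(W(-.03,-.042,.0935),feed=.04,f_stop=6),monitor.get_position(),monitor.get_ft_force())
env.dwell(.4); print(monitor.get_ft_force())
env.movel(W(-.03,-.042,.2),feed=.15); env.dwell(.4)
env.movel(W(-.01,-.02,.25),feed=.2)
im,*r=ball("wrist"); print(r,deck("wrist")[1]); save("w4",im); im,*r=ball("side"); print(r); print(monitor.get_time())
E
```

```text
False [ 0.54291955 -0.14535933  0.09398508] [-2.21614239  0.72030004  3.18162477]
[-1.75844962  0.55296032  3.30755879]
[424, array([-0.07706752,  0.04028327,  0.11467158]), array([-0.06221484,  0.04938466,  0.12102173]), array([-0.08736031,  0.03261918,  0.10008099])] (array([ 0.56608209, -0.09948984]), array([121.86181641, 149.90052795]), 9.070941925048828)
[89, array([-0.07940797,  0.03989627,  0.11479299]), array([-0.06532512,  0.04840792,  0.12124323]), array([-0.08753059,  0.03386276,  0.10043185])]
12.575
```

View pics/w4.png

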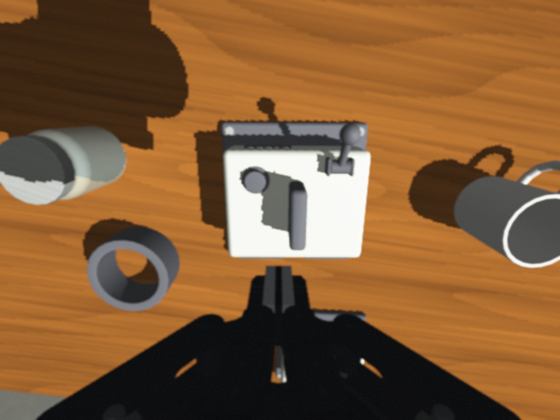

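The lever has dropped (ball at (351,133)) and the block is still home. Next I lift the lever along its arc.

```bash
python3 - <<'E'
from fit import *
o=down(FOOT+np.pi/2)
y=.041
def pose(t,g=0.020): return W(-.045-.046*np.sin(t)-g, y, .078+.046*np.cos(t)+.019-.009)
env.movel(W(-.115,y,.2),o,feed=.25)
env.movel(pose(.8,.032),feed=.15)
print("pre",monitor.get_ft_force())
for t in (.8,.6,.4,.2,.08,0,-.05,-.09):
    st=env.movel(pose(t),feed=.05,f_stop=7); f=np.array(monitor.get_ft_force()); print(t,st,np.r_[f[:2]@M,f[2]].round(2),(np.array(monitor.get_position())-pose(t)).round(4))
    if st: break
print(monitor.get_time())
im,*r=ball("side"); print(r); save("s5",im)
E
```

```text
pre [-0.40744617 -0.82698208  0.91051156]
0.8 True [-0.66 -0.47  1.1 ] [ 0.0003 -0.0001  0.0007]
14.2417
[4, array([-0.07818147,  0.03814399,  0.12511963]), array([-0.0746147 ,  0.04214299,  0.14610111]), array([-0.08733506,  0.02876114,  0.11762667])]
```

View pics/s5.png

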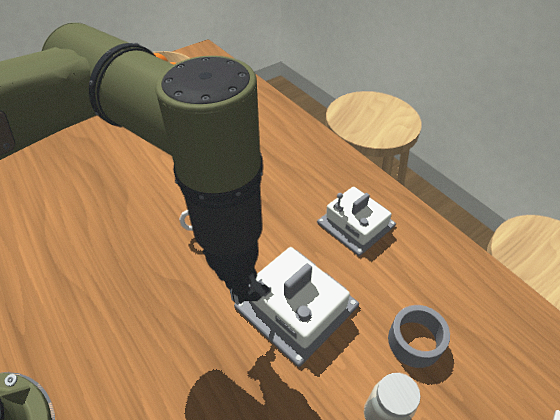

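The block is still home, and the fingers are in front of the ball at about (258,290). The stop was a transient: the force reads about 0. I'll carry on and check the force between short steps.

```bash
cat > lift.py <<'E'
from fit import *
y=.041
def pose(t,g=0.020): return W(-.045-.046*np.sin(t)-g, y, .078+.046*np.cos(t)+.019-.009)
def run(ts,g=.02):
    for t in ts:
        env.movel(pose(t,g),feed=.03); f=np.array(monitor.get_ft_force()); f=np.r_[f[:2]@M,f[2]]
        print(round(t,3),f.round(2),(np.array(monitor.get_position())-pose(t,g)).round(4))
        if abs(f[0])>6: break
E
python3 - <<'E'
from lift import *
run([.6,.4,.2,.1,.04,0,-.04,-.07])
print(monitor.get_time())
im,*r=ball("scene"); print(r); save("c6",im[130:270,180:340].repeat(4,0).repeat(4,1))
E
```

```text
0.6 [-4.13  0.21  4.77] [-0.0001 -0.0003  0.0008]
0.4 [-2.9  -0.1   1.53] [ 0.0001  0.     -0.    ]
0.2 [-1.35 -0.46  1.75] [ 0.0002  0.0001 -0.0001]
0.1 [-0.56 -0.36 -0.36] [ 0.0004  0.0002 -0.0002]
0.04 [-0.4   1.36  0.26] [ 0.0002  0.0001 -0.0001]
0 [-1.12  0.25  1.05] [-0. -0. -0.]
-0.04 [-1.22 -0.3   0.92] [ 0.0001 -0.      0.    ]
-0.07 [-1.22  0.44  1.76] [ 0.0001 -0.     -0.    ]
16.975
[154, array([-0.05031606,  0.04455365,  0.13117844]), array([-0.03277925,  0.05617763,  0.14994107]), array([-0.0681982 ,  0.02790312,  0.10172612])]
```

View pics/c6.png

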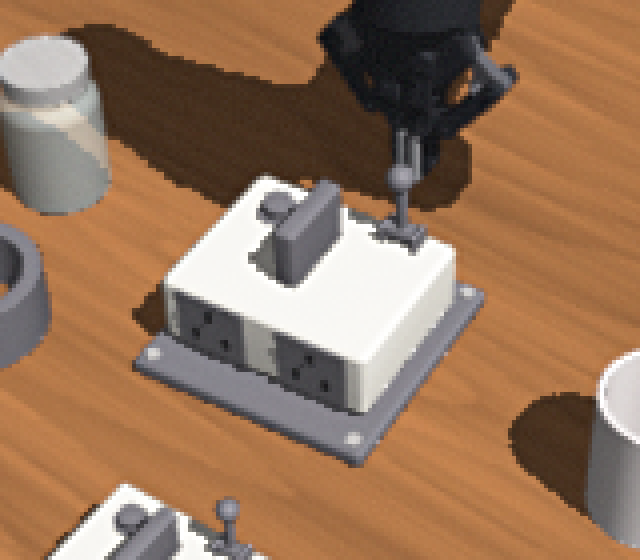

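The crop shows the ball at (400,180) near upright with the fingers just behind it, but no catch force has shown yet. I'll push further in small steps until the stop is felt.

```bash
python3 - <<'E'
from lift import *
run(np.arange(-.09,-.26,-.02))
print(monitor.get_time())
im,X=cloud("scene"); P=X.reshape(-1,3);P=P[np.isfinite(P).all(1)]
L=np.c_[(P[:,:2]-AX)@M,P[:,2]]; B=L[(abs(L[:,0]+.04)<.025)&(abs(L[:,1]-.042)<.02)&(abs(L[:,2]-.124)<.011)]; print(B.mean(0),B.max(0))
E
```

```text
-0.09 [-0.48 -0.58  0.91] [ 0. -0. -0.]
-0.11 [-1.79 -0.13  0.53] [ 0.0001  0.     -0.    ]
-0.13 [-2.34 -0.49  1.9 ] [-0.0001 -0.      0.    ]
-0.15 [-5.78  0.79  3.18] [-0.0005 -0.0001  0.0001]
-0.17 [-7.8   1.64  5.75] [-0.0011 -0.0003  0.0002]
18.275
[-0.04441488  0.04388082  0.12752912] [-0.02880052  0.05576977  0.134778  ]
```

```bash
python3 - <<'E'
from lift import *
p=pose(-.17); 
env.movel(pose(-.17,.05),feed=.06); env.movel(W(-.1,.041,.25),feed=.2); env.movel(W(-.0,0,.27),feed=.2); env.dwell(.3)
im,*r=ball("wrist"); print(r); im,d=deck("wrist"); print(d,"swivel",np.deg2rad(d[2])-FOOT); save("w7",im); print(monitor.get_time())
E
```

```text
[325, array([-0.04790027,  0.04081808,  0.13042275]), array([-0.03856937,  0.04995038,  0.13500589]), array([-0.05574713,  0.03297979,  0.12366385])]
(array([ 0.56633325, -0.09934486]), array([122.01486206, 150.05764771]), 8.98902416229248) swivel -0.004111931826671106
20.8083
```

View pics/w7.png

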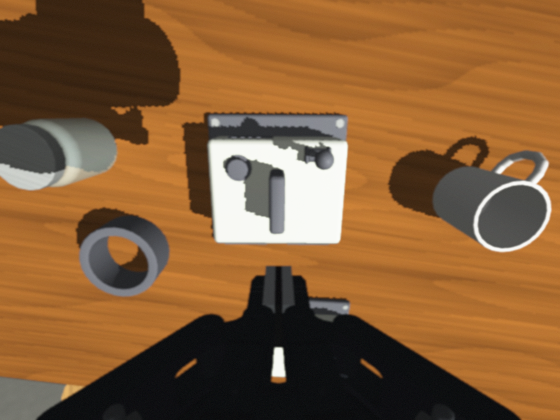

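The lever is latched, with the ball at (322,158) matching its original upright position. The block is home and the gripper is touching nothing.

```bash
python3 -c "
from bench import job; print(job.hand_in())"
```

```text
the job is handed in; nothing more can be done
None
```

The job is handed in: the block is clicked home (swivel measured at about 0), the button tripped the lever, the lever is latched upright again, and the mug, tape roll and jar were not touched; the hand-in returned no verdict.

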